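Press a rubber top lift onto a heel and hold the press lever down

ROBOT

A 6-joint arm with a two-finger parallel gripper is mounted at the origin on the work surface. World frame = base frame: x ahead of the robot, y to its left, z up, the work surface at z = 0. Lengths are in mm, angles in rad, forces in N, time in s.
With the tool pointing down it reaches from about 400 to 925 mm from the base axis. Payload 12.5 kg.
Tool frame: the origin (TCP) lies on the mounting face of the last link; the fingertips stand 190 mm ahead of it and the grasp point (between the pads) lies 171 mm ahead of it (env.tcp_to_tips is the distance from the TCP to the fingertips, in mm); x points along the fingers, y is the direction in which the jaws open and shut, and the axes are right-handed (so a half turn about x gives the same grasp; the last joint's range is limited). The gripper opens to 95 mm and grips with 3 to 60 N. Pads are 20 mm wide; open, the fingers measure 119 mm over their backs; the gripper's body (75 mm by 180 mm) begins 59 mm behind the grasp point.
Start: joints at [1.163, 0.491, 1.559, -0, 1.092, -0.106], TCP at [185.751, 596.759, 404.761] pointing down, gripper open.
Joint ranges: [-3.1, 3.1], [-0.84, 2.19], [0.05, 2.79], [-1.13, 4.28], [0.06, 2.93], [-2.69, 2.69]. Speed limits (rad/s): [2.22, 2.22, 2.79, 3.14, 3.14, 3.14].

INTERFACE

Orientations are given as [roll, pitch, yaw] about the fixed x, y, z axes, in that order (R = Rz(yaw) Ry(pitch) Rx(roll)).
In Python, from cell import monitor, cams, job, env gives the robot as it stands. The module is installed in compiled form; this text tells all that it offers.
- The arm moves only by the tool apply_moves, never from a script. Its argument "series" is a list of rows, each a list of 3 entries, a list of its own where there are three numbers: the closure, from -1 (fully open) to 1 (shut), so that 0 is half open, then the shift along the tool's x, y, z in cm, then the turn about the tool's x in rad. A call has 1 to 20 rows; each row is the pose to reach, as a shift and turn from the pose commanded when the call began, along the tool's axes at that moment; what a row does not reach only later rows make up. A row lasts 1/8 s, in which the tool goes at most 62.5 mm and 10.7 degrees, less where a joint would pass 70% of its speed; a pose out of reach is approached as far as the arm can. A call with a gripper value outside its range is refused whole. The fingers move at their own pace and stop on an object; the grip force is fixed at half the most. Time passes only in rows, so rows that repeat a pose let the fingers close. It gives the time, the measured TCP pose, the force and the opening at its end, in the units of the state.
- monitor.state(): the state, without advancing time (a new reading comes with each control period).
- cams.read_camera(name): name is "scene" or "top"; returns a dict with "image" (420x560x3 uint8, red, green, blue), "fx", "fy", "cx", "cy" (pixels), "position" and "orientation" of the camera in the world. Camera axes: x right, y down, z forward; pixel columns grow to the right and rows downward; lengths in mm; the calibration is good to about 2 mm. A picture is of the moment at which its call begins. There is no depth.
- job.job_done(): hands the job in, once; it reports no verdict.
The state is a dict: "t": time; "joints": joint angles; "qvel": joint speeds; "tau": joint torques, N m; "eef_pos": TCP position; "tcp_rot": TCP orientation; "ft_force": force on the tool from outside, world axes, zero at the start; "moment": the same for the moment, N m; "opening": opening from 0.0 (shut) to 1.0 (fully open).
Only numpy, scipy, OpenCV 4.12 (cv2) and the standard library are available. Lean on these libraries where they do the work, as an engineer would, in place of code of your own. Each camera call takes 0.05 s, during which the arm holds its last target. There are 200 camera calls.

TASK

Lay the rubber top lift that fits the stacked heel flat on top of it, edges flush all round and straight edge over straight edge, let go of it, and slide the press's loading slide fully home by its knob so that the heel stands under the pad. Then bring the hand lever down until it is level, so that the cushioned pad squeezes the lift onto the heel, and hold it there against its spring: finish while still holding the lever level. Leave the other lifts and the bench tools where they are.

Things in the scene. Friction and masses are not known exactly. Their poses are not given: they have to be found in the camera images.
- press: green bench press with hand lever, fixed: base 220 x 130, column at its +x (back), head 66 wide reaching 30 ahead of the ram axis, underside 119 above the bench. Origin on the bench under the ram axis; +x away from the worker, +y to the side where the loading slide is drawn out, on a bed 114 wide (x) from y = -70 to +275. Nothing of the press stands over the heel while the slide is out
- lever_swing (a joint): hand lever, rad: 0 = up (34 degrees above level, kept there by its spring), 0.60 = level, 0.72 = stop. Turns about the press's y axis through lever_pivot; handle points to press -x and goes down as the value grows. Pushes the ram down, 28 mm at level; pad meets the lift at about 0.42, then its cushion yields. Push at the handle: about 3 N to start, 6 N before contact, 15 N at level
- lever_pivot (a point): middle of the lever's hinge axis, 50 mm behind the ram axis (press +x), 205 above the bench
- lever: the steel hand lever with its black round handle; origin at the pivot, own axes parallel to the press's while the lever is up; the handle runs from 157 to 242 mm out along the lever
- lever_grip (a point): on the axis, mid-length, of the lever's round black handle (28 diameter, about 80 long), 200 mm from the pivot. 318 above the bench with the lever up, 205 (level with the pivot) when the lever is level. Free from above and both sides
- slide (a joint): loading slide under the press, m: 0 = fully home against its stop (heel under the pad), grows as it is drawn out along press +y, to 0.15; starts drawn out 0.115 to 0.148. Stays where it is left; takes about 3 N to move
- slide_knob (a point): middle (on the axis) of the slide's upright black round knob, 24 diameter, 28 high, its foot 48 and top 76 above the bench, on the slide 98 mm beyond the heel centre in press +y and 12 mm towards press -x; travels with the slide
- heel_top (a point): centre of the round back, on the top face of the stacked leather heel clamped on the slide; 64 above the bench. Heel D-shaped, 58 wide x 59 long x 30 high: straight breast edge at the point's x = -30, parallel sides at y = +-29, round back of radius 29 towards +x. Axes parallel to the press's. The steel jaws beside it reach 46 above the bench
- lift: black rubber top lift that fits the heel, flat on the bench: same D shape, 58 wide (y) x 59 long (x) x 10 thick, about 40 g. Origin on its underside at the centre of the round back (radius 29, towards +x); straight breast edge at x = -30, parallel sides at y = +-29 from x = -30 to 0. The middle one in size of three D-shaped lifts; which lies where varies
- lift_breast (a point): middle of the lift's straight breast edge on its underside, 30 mm from its origin towards its -x
- pad: round press pad, 68 diameter x 13, rubber-faced, under the ram; origin at the centre of its lower face; comes down with the lever
- lift_small: bystander: smaller black rubber top lift of the same D shape, 42 wide x 44 long x 10 thick (too small for this heel); origin as for the lift
- lift_wide: bystander: larger black rubber top lift of the same D shape, 72 wide x 78 long x 10 thick (too big for this heel); origin as for the lift
- hammer: bystander: shoemaker's hammer lying on the bench, about 250 long
- brush: bystander: cement brush lying on the bench, about 200 long
- spool: bystander: upright spool of thread, 40 diameter x 55 high
- cement_tin: bystander: round metal tin, 76 diameter x 100 high
- tack_tin: bystander: small steel bowl for tacks, 68 diameter x 32 high
Mind the look-alikes: they are no part of the job. Leave any blue, orange or pink look-alike of the lift alone.

How it is judged:
By the outcome, as a careful person would: the job done as asked, in the order asked, and still so for the second after the job is handed in, while the arm keeps its last pose, push and grip.
It also fails if it takes over 72 s, if anything falls off the work surface, if the arm or the gripper's body presses on something with over 40 N, if the wrist force passes 120 N, or if a joint passes its speed limit or range.

## Working session

There is one attempt and no reset: what is moved stays moved. The work goes in short steps, Python scripts to look and compute and a tool call to move; the robot and the scene stay as the last step left them, time stands still between calls to the robot, and variables do not carry over. Pictures are saved under pics/ and viewed, about 8 in all and at most 12, crops included, and the job is handed in when it is done.

Besides the shell and the picture viewer there is one more tool, called as name(argument=value, ...) on one line, values as JSON. apply_moves: Moves the arm, as the interface text tells. Its arguments: {"type":"object","properties":{"series":{"type":"array"}},"required":["series"]}

```bash
mkdir -p pics
cat > h.py <<'E'
import numpy as np, cv2
from cell import monitor, cams, job, env
from scipy.spatial.transform import Rotation as R
def cam(n):
    c=cams.read_camera(n); return c
def rot(c):
    o=np.array(c["orientation"],float)
    return o if o.shape==(3,3) else R.from_euler('xyz',o).as_matrix() if o.size==3 else R.from_quat(o).as_matrix()
def ray(c,u,v,z):
    d=rot(c)@np.array([(u-c["cx"])/c["fx"],(v-c["cy"])/c["fy"],1]); p=np.array(c["position"],float)
    return p+d*(z-p[2])/d[2]
def proj(c,P):
    q=rot(c).T@(np.array(P,float)-np.array(c["position"],float)); return c["fx"]*q[0]/q[2]+c["cx"],c["fy"]*q[1]/q[2]+c["cy"]
def save(c,n,box=None,s=1):
    im=c["image"][:,:,::-1]
    if box: im=im[box[1]:box[3],box[0]:box[2]]
    cv2.imwrite("pics/"+n+".png",cv2.resize(im,None,fx=s,fy=s,interpolation=cv2.INTER_CUBIC))
E
python3 - <<'E'
from h import *
for n in("scene","top"):
    c=cam(n); save(c,n+"0",s=1.4); print(n,{k:c[k] for k in c if k!="image"})
print(monitor.state(),env.tcp_to_tips)
E
```

```text
scene {'fx': 396.99391763496783, 'fy': 396.99391763496783, 'cx': 281.90085488694984, 'cy': 205.895856446325, 'position': array([1352.80556062,  347.5684765 ,  938.7510857 ]), 'orientation': array([-2.25947395, -0.02071769,  2.02016897])}
top {'fx': 489.7481950923981, 'fy': 489.7481950923981, 'cx': 276.8201873599957, 'cy': 205.2998481101814, 'position': array([ 233.74871946,  -13.4380311 , 1528.0070265 ]), 'orientation': array([-2.94217455, -0.01032502, -1.56550727])}
{'t': 0.1, 'joints': array([ 1.16338437e+00,  4.91493320e-01,  1.55936825e+00, -6.89508365e-06,
        1.09172164e+00, -1.05581384e-01]), 'qvel': array([-0.0006214 , -0.00264088, -0.00063687, -0.00072723,  0.00026811,
       -0.00206506]), 'tau': array([ 2.56541527e-03, -6.13619471e+01, -2.58609062e+01,  6.93401322e-02,
        4.69871925e-02, -7.20318235e-05]), 'eef_pos': array([185.7511489 , 596.73459289, 404.23077672]), 'tcp_rot': array([-1.67020377,  1.56980575, -1.97203116]), 'ft_force': array([ 0.07447889,  0.84910643, -0.71883706]), 'moment': array([0.00401392, 0.01451776, 0.02800486]), 'opening': 1.0012051925993388} 190.1
```

View pics/scene0.png

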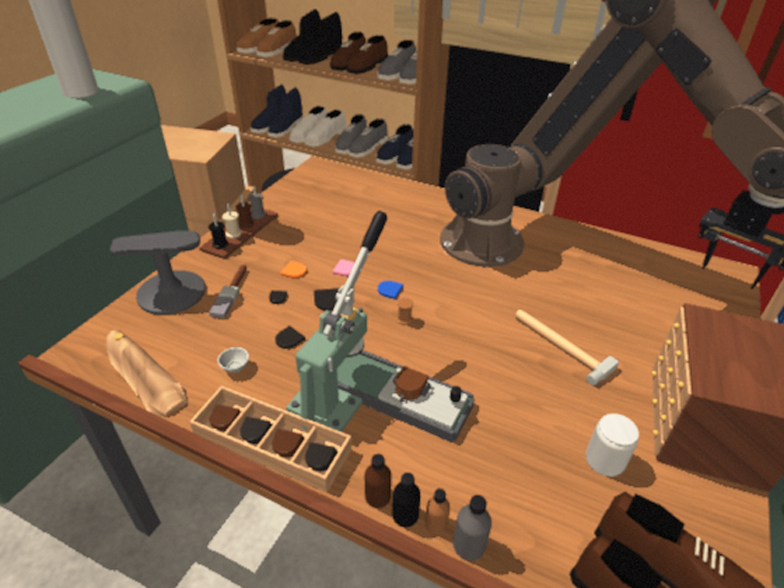

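View pics/top0.png

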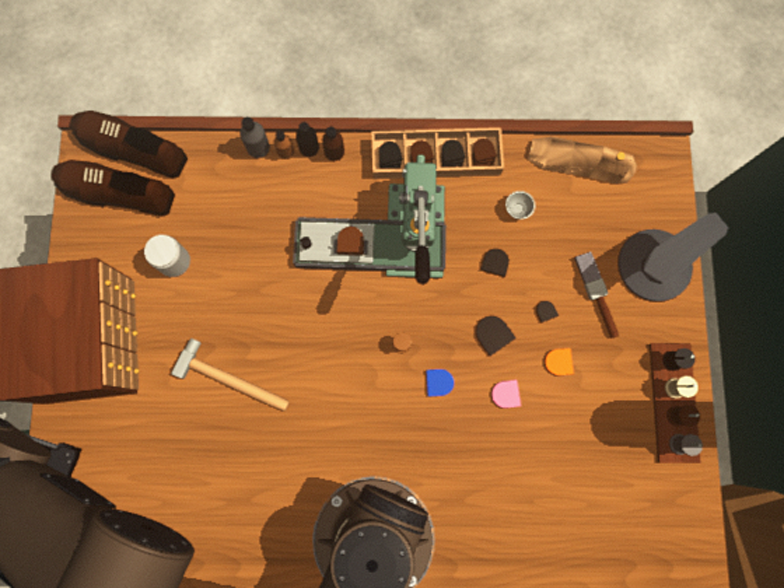

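Top view (1.4x px): three black lifts are at (494,262), (495,335) and (546,311). They look like middle, wide and small, so I expect the one at (494,262) is the lift. The heel is at (349,240), the knob at (306,243) and the handle at (423,263). Next I'll measure them and check with an enlarged crop.

```bash
cat >> h.py <<'E'
def dshape(c,mask,z,side=False):
    """largest contour -> world polygon; returns origin, yaw, dims using min-area rect + flat end"""
    cs,_=cv2.findContours(mask.astype(np.uint8),cv2.RETR_EXTERNAL,cv2.CHAIN_APPROX_NONE)
    out=[]
    for k in cs:
        if cv2.contourArea(k)<60: continue
        m=np.zeros(mask.shape,np.uint8); cv2.drawContours(m,[k],-1,1,-1)
        ys,xs=np.nonzero(m); P=np.array([ray(c,u,v,z)[:2] for u,v in zip(xs,ys)])
        cen=P.mean(0)
        (rc,(w,h),a)=cv2.minAreaRect(P.astype(np.float32))
        best=None
        for i in range(4):
            t=np.radians(a+90*i); e=np.array([np.cos(t),np.sin(t)]); s=(P-np.array(rc))@e
            if best is None or s.mean()<best[0]: best=(s.mean(),t,np.ptp(s),np.ptp((P-np.array(rc))@[-e[1],e[0]]))
        k2=k.reshape(-1,2).mean(0)
        out.append(dict(px=k2.round(1),rc=np.round(rc,1),yaw=(best[1]+np.pi)%(2*np.pi)-np.pi,L=best[2],W=best[3],area=len(P)*abs(np.linalg.norm(ray(c,200,200,z)-ray(c,201,200,z))*np.linalg.norm(ray(c,200,200,z)-ray(c,200,201,z)))))
    return out
E
python3 - <<'E'
from h import *
c=cam("top"); im=c["image"].astype(int)
V=im.max(2); box=np.zeros(V.shape,bool)
b=box.copy(); b[170:260,335:405]=1
print("lifts")
for o in dshape(c,(V<75)&b,10): print(o)
hs=cv2.cvtColor(c["image"],cv2.COLOR_RGB2HSV)
b=box.copy(); b[155:190,235:266]=1
print("heel"); 
for o in dshape(c,(hs[...,1]>110)&b,64): print(o)
b=box.copy(); b[165:182,210:228]=1
print("knob",[ (o['px'],o['rc'],o['L'],o['W']) for o in dshape(c,(V<60)&b,76)])
b=box.copy(); b[170:205,290:312]=1
print("handle",[ (o['px'],o['rc'],o['L'],o['W']) for o in dshape(c,(V<50)&b,318)])
# slide frame edges
print(R.from_euler('xyz',monitor.state()['tcp_rot']).as_matrix().round(2))
a=c["image"][165:265,335:410]; h=c["image"][145:205,200:320]
a=cv2.resize(a,None,fx=5,fy=5,interpolation=cv2.INTER_CUBIC); h=cv2.resize(h,(800,400),interpolation=cv2.INTER_CUBIC)
cv2.imwrite("pics/l1.png",a[...,::-1]); cv2.imwrite("pics/h1.png",h[...,::-1])
E
```

```text
lifts
{'px': array([352.2, 240.7]), 'rc': array([ 440.2, -260. ]), 'yaw': np.float64(-2.53484346401455), 'L': np.float64(72.539030539057), 'W': np.float64(70.56897346427309), 'area': np.float64(3250.01597811431)}
{'px': array([353.5, 187.5]), 'rc': array([ 603.9, -272.5]), 'yaw': np.float64(-0.2668181148734039), 'L': np.float64(57.979723732823636), 'W': np.float64(53.90821956965999), 'area': np.float64(2790.10805668304)}
heel
{'px': array([249.9, 172.7]), 'rc': array([635.8,  57.9]), 'yaw': np.float64(0.008342383323592273), 'L': np.float64(60.780090716985775), 'W': np.float64(58.681655707493334), 'area': np.float64(3298.5768716330444)}
knob []
handle [(array([301.2, 188.3]), array([522.5, -87.1]), np.float64(65.28851531436615), np.float64(22.883934360796346))]
[[-0.    0.3   0.95]
 [-0.    0.95 -0.3 ]
 [-1.   -0.   -0.  ]]
```

View pics/l1.png

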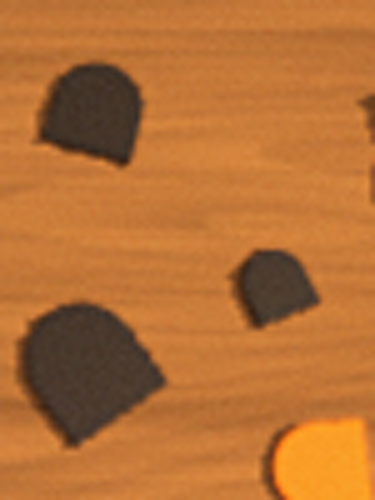

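View pics/h1.png

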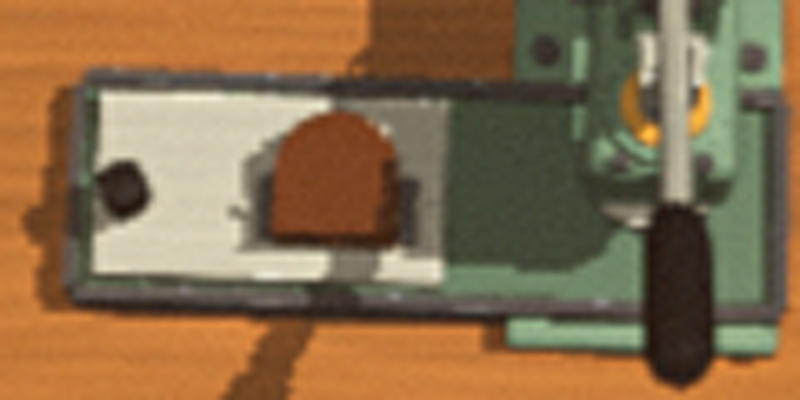

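The crop confirms it: the upper-left D at crop (92,115), or top px (353,187), is the middle size at about 58x59. The one at (352,240) is wider and (390,222) is smaller, so both are bystanders. The heel top, knob and handle are all clear in the second crop. Next are centroids and edge fits.

```bash
cat >> h.py <<'E'
def plan(pos,ang=None):
    """cm shift in tool axes and turn, from present measured pose to world TCP pos, jaw angle ang"""
    s=monitor.state(); M=R.from_euler('xyz',s['tcp_rot']).as_matrix()
    d=M.T@(np.array(pos)-s['eef_pos'])/10
    a=np.arctan2(M[1,1],M[0,1]); t=0
    if ang is not None:
        t=a-ang; t=(t+np.pi/2)%np.pi-np.pi/2
    print("shift cm",d.round(2),"turn",round(t,3),"jaw ang",round(a,3),"at",s['eef_pos'].round(1))
def centroid(c,w,z):
    ys,xs=np.nonzero(w>0); ww=w[ys,xs]
    return ray(c,(xs*ww).sum()/ww.sum(),(ys*ww).sum()/ww.sum(),z)[:2]
def line(c,u0,u1,v0,v1,f,z):
    """columns u0..u1: sub-pixel row of max |gradient| of f in v0..v1 -> world line fit"""
    P=[]
    for u in range(u0,u1):
        g=np.abs(np.gradient(f[v0:v1,u].astype(float))); g[g<.5*g.max()]=0
        P.append(ray(c,u,v0+(g*np.arange(len(g))).sum()/g.sum(),z)[:2])
    P=np.array(P); vx,vy,_,_=cv2.fitLine(P.astype(np.float32),cv2.DIST_HUBER,0,.01,.01).ravel()
    if vy<0: vx,vy=-vx,-vy
    return -vx/vy,P.mean(0)
E
python3 - <<'E'
from h import *
c=cam("top"); im=c["image"].astype(float); G=im.mean(2)
print(im[187,335:375].mean(1).astype(int)); print("heel col R",im[155:192,250,0].astype(int)); print("heel row R",im[171,232:270,0].astype(int))
sub=G[170:208,335:372]; w=np.zeros(G.shape); w[170:208,335:372]=np.clip((100-sub)/(100-45),0,1)
n,l,st,ce=cv2.connectedComponentsWithStats((w>0.2).astype(np.uint8)); k=l[187,353]; w[l!=k]=0
sc=np.linalg.norm(ray(c,353,187,5)-ray(c,354,187,5))
print("lift cen",centroid(c,w,5),"area",w.sum()*sc*sc, "rect",dshape(c,w>.5,5)[0])
print("breast",line(c,343,354,183,194,G,0))
print("rail lo",line(c,214,305,186,196,G,40)); print("rail up",line(c,216,285,152,164,G,40))
print("slide plate up",line(c,216,248,155,163,im[...,2],46),line(c,216,264,183,192,im[...,2],46))
Rr=im[...,0]; B=im[...,2]
print("knob",ray(c,*[(x) for x in (218.5,173.3)],76))
w=np.zeros(G.shape); w[166:182,210:228]=np.clip((110-G[166:182,210:228])/60,0,1)
n,l,st,ce=cv2.connectedComponentsWithStats((w>.3).astype(np.uint8)); k=l[173,218]; w[l!=k]=0; print("knob",centroid(c,w,70),st[k])
E
```

```text
[130 127 129 129 128 132 127  99  69  49  44  49  53  55  52  53  49  52
  55  54  55  53  53  53  53  52  53  55  97 128 129 128 123 125 126 125
 124 121 120 124]
heel col R [190 122  63  52  76 114 104 121 122 123 129 126 125 126 127 125 122 123
 126 125 125 125 126 129 118  69  77  96 126 124 125 120  78  57  65  58
  49]
heel row R [214 212 215 216 161 126 114  86  74 115 130 118 127 125 123 123 123 127
 122 128 126 124 122 128 130  93  74  85  93  96 107 123 126 127  99  71
  69  65]
lift cen [ 602.58925157 -271.57049455] area 2787.3939668055978 rect {'px': array([353.3, 187.6]), 'rc': array([ 605.4, -271.2]), 'yaw': np.float64(-0.24473291942754116), 'L': np.float64(60.29149654153247), 'W': np.float64(61.123905150838155), 'area': np.float64(3168.5848617129514)}
breast (np.float32(-0.28529438), array([ 592.51692559, -255.651171  ]))
rail lo (np.float32(-0.04514881), array([581.65298946,  28.59289126]))
rail up (np.float32(0.016747206), array([684.94598128,  58.28321837]))
slide plate up (np.float32(-0.008296755), array([682.16878885, 116.16901468])) (np.float32(-0.05376344), array([590.81131089,  89.16049347]))
knob [625.92623345 152.20256729  76.        ]
knob [626.11443838 163.7960689 ] [210 166  12  16 114]
```

Run:
```python
from h import *
c=cam("top"); im=cv2.GaussianBlur(c["image"],(3,3),0).astype(float); r=im[...,2]/(im[...,0]+1)
def edge(u0,u1,v0,v1,z):
    P=[]
    for u in range(u0,u1):
        col=r[v0:v1,u]; s=col-0.65
        i=np.nonzero(s[:-1]*s[1:]<0)[0]
        if len(i)==0: continue
        i=i[-1] if v0>175 else i[0]
        P.append(ray(c,u,v0+i+s[i]/(s[i]-s[i+1]),z)[:2])
    P=np.array(P); vx,vy,x0,y0=cv2.fitLine(P.astype(np.float32),cv2.DIST_HUBER,0,.01,.01).ravel()
    res=(P-[x0,y0])@[vy,-vx]; print(len(P),"yaw",-vx/vy,"at",x0,y0,"res",res.std())
for z in(0,34,48):
    print(z); edge(214,274,184,200,z); edge(216,276,148,165,z)
# press base front edge, heel: saturated top with R>100
top=(r<0.45)&(im[...,0]>95); w=np.zeros(r.shape,np.uint8); w[156:188,236:264]=top[156:188,236:264]
w=cv2.morphologyEx(w,cv2.MORPH_OPEN,np.ones((3,3)))
n,l,st,ce=cv2.connectedComponentsWithStats(w); k=l[171,250]; m=(l==k)
for o in dshape(c,m,64): print("heel",o)
print(centroid(c,m.astype(float),64),st[k])
print('\n'.join(''.join('#' if x else '.' for x in row[232:268]) for row in m[155:190]))
```

```text
0
60 yaw -0.028334524 at 589.0175 79.29122 res 0.560392430909919
60 yaw -0.03038347 at 703.96875 87.286995 res 0.576145842128657
34
60 yaw -0.02832462 at 581.1125 77.22557 res 0.5479217284033976
60 yaw -0.03038299 at 693.50574 85.04574 res 0.5633245342073638
48
60 yaw -0.028320447 at 577.8575 76.37502 res 0.5427868901080702
60 yaw -0.03038311 at 689.1975 84.12287 res 0.5580460937687238
heel {'px': array([249.1, 171.7]), 'rc': array([639. ,  59.6]), 'yaw': np.float64(0.008342383323592273), 'L': np.float64(54.42399891469108), 'W': np.float64(49.52609648430213), 'area': np.float64(2509.5800983029503)}
[636.5808945   59.08559112] [241 162  17  18 264]
....................................
....................................
....................................
....................................
....................................
....................................
....................................
.................#####..............
..............#########.............
.............###########............
............#############...........
...........###############..........
..........################..........
..........################..........
..........################..........
.........#################..........
.........#################..........
.........#################..........
.........#################..........
.........#################..........
.........################...........
.........################...........
.........################...........
.........################...........
..........##############............
....................................
....................................
....................................
....................................
....................................
....................................
....................................
....................................
....................................
....................................
```

Press yaw is about -0.029. The heel origin is near (639.5, 59), and the lift origin is near (605.7, -273) with yaw -0.26. I'll go high over the lift first.

Run:
```python
from h import *
plan([185.8,596.7,620]); plan([593.1,-269.7,620],np.pi/2-.26); plan([593.1,-269.7,260],np.pi/2-.26)
```

```text
shift cm [-2.155e+01 -1.000e-02  1.000e-02] turn 0 jaw ang 1.269 at [185.7 596.8 404.5]
shift cm [-21.52 -70.63  64.64] turn -0.042 jaw ang 1.269 at [185.7 596.8 404.5]
shift cm [ 14.48 -70.62  64.65] turn -0.042 jaw ang 1.269 at [185.7 596.8 404.5]
```

apply_moves(series=[[-1,[-21.5,0,0],0],[-1,[-21.5,0,0],0],[-1,[-21.5,0,0],0],[-1,[-21.5,0,0],0],[-1,[-21.5,-70.6,64.6],-0.042],[-1,[-21.5,-70.6,64.6],-0.042],[-1,[-21.5,-70.6,64.6],-0.042],[-1,[-21.5,-70.6,64.6],-0.042],[-1,[-21.5,-70.6,64.6],-0.042],[-1,[-21.5,-70.6,64.6],-0.042],[-1,[-21.5,-70.6,64.6],-0.042],[-1,[-21.5,-70.6,64.6],-0.042],[-1,[-21.5,-70.6,64.6],-0.042],[-1,[-21.5,-70.6,64.6],-0.042],[-1,[-21.5,-70.6,64.6],-0.042],[-1,[-21.5,-70.6,64.6],-0.042],[-1,[-21.5,-70.6,64.6],-0.042],[-1,[-21.5,-70.6,64.6],-0.042],[-1,[-21.5,-70.6,64.6],-0.042],[-1,[-21.5,-70.6,64.6],-0.042]])

```text
t: 2.75
eef_pos: [593.7, -272.8, 617.9]
tcp_rot: [2.939, 1.569, 2.677]
ft_force: [0.3, -0.5, -0.2]
opening: 0.997
```

Run:
```python
from h import *
plan([593.1,-269.7,250],np.pi/2-.26)
```

```text
shift cm [36.79  0.26 -0.06] turn -0.002 jaw ang 1.309 at [ 593.7 -272.8  617.9]
```

apply_moves(series=[[-1,[30,0,0],0],[-1,[30,0,0],0],[-1,[30,0,0],0],[-1,[30,0,0],0],[-1,[30,0,0],0],[-1,[36.8,0,0],0],[-1,[36.8,0,0],0],[-1,[36.8,0,0],0],[-1,[36.8,0,0],0]])

```text
t: 3.88
eef_pos: [593.2, -269.6, 254.4]
tcp_rot: [-0.241, 1.567, -0.501]
ft_force: [0.6, -0.3, 0.1]
opening: 1.0
```

Run:
```python
from h import *
plan([593.1,-269.7,192],np.pi/2-.26)
c=cam("top"); save(c,"a1",(310,130,420,230),6)
```

```text
shift cm [ 6.24 -0.01 -0.03] turn 0.0 jaw ang 1.311 at [ 593.2 -269.6  254.4]
```

View pics/a1.png

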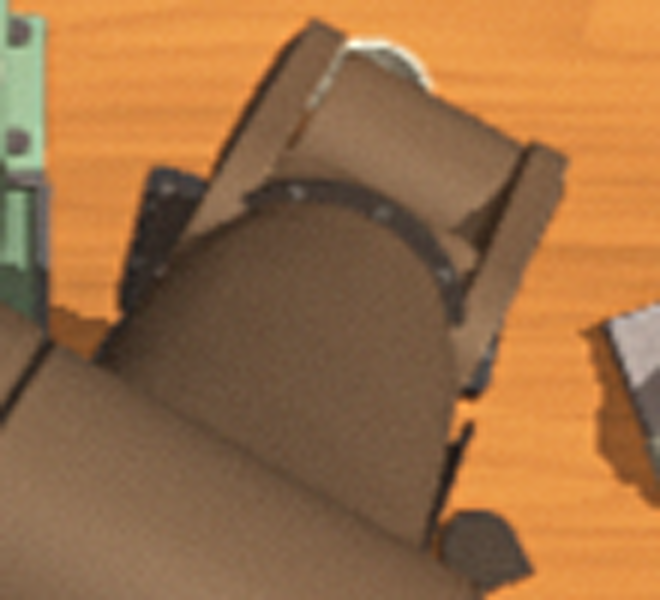

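The top view shows the arm hiding the lift, so I'll descend and use the measured pose and force.

apply_moves(series=[[-1,[4.5,0,0],0],[-1,[5.9,0,0],0],[-1,[5.9,0,0],0],[-1,[5.9,0,0],0]])

```text
t: 4.42
eef_pos: [593.1, -269.5, 194.2]
tcp_rot: [-0.226, 1.569, -0.485]
ft_force: [-0.7, -0.5, 0.6]
opening: 1.001
```

apply_moves(series=[[-1,[0.1,0,0],0],[1,[0.1,0,0],0],[1,[0.1,0,0],0],[1,[0.1,0,0],0],[1,[0.1,0,0],0],[1,[0.1,0,0],0],[1,[0.1,0,0],0],[1,[0.1,0,0],0]])

```text
t: 5.42
eef_pos: [592.7, -269.3, 191.7]
tcp_rot: [0.88, 1.571, 0.62]
ft_force: [0.8, 0.0, 0.3]
opening: 0.607
```

Run:
```python
from h import *
plan([592.7,-269.3,600]); plan([626.5,59.4,600],np.pi/2-.029)
```

```text
shift cm [-4.083e+01  1.000e-02 -0.000e+00] turn 0 jaw ang 1.311 at [ 592.7 -269.3  191.7]
shift cm [-40.83  32.64  -5.18] turn -0.231 jaw ang 1.311 at [ 592.7 -269.3  191.7]
```

apply_moves(series=[[1,[-3,0,0],0],[1,[-8,0,0],0],[1,[-13,0,0],0],[1,[-18,0,0],0],[1,[-23,0,0],0],[1,[-28,0,0],0],[1,[-33,0,0],0],[1,[-38,0,0],0],[1,[-40.8,0,0],0],[1,[-40.8,4,-0.6],-0.03],[1,[-40.8,8.5,-1.3],-0.06],[1,[-40.8,13,-2],-0.09],[1,[-40.8,17.5,-2.7],-0.12],[1,[-40.8,22,-3.4],-0.15],[1,[-40.8,26.5,-4.1],-0.18],[1,[-40.8,30,-4.7],-0.21],[1,[-40.8,32.6,-5.2],-0.231],[1,[-40.8,32.6,-5.2],-0.231],[1,[-40.8,32.6,-5.2],-0.231]])

```text
t: 7.8
eef_pos: [626.1, 58.6, 599.6]
tcp_rot: [-2.548, 1.571, -2.577]
ft_force: [0.0, 0.8, -0.8]
opening: 0.605
```

Run:
```python
from h import *
plan([626.5,59.4,275],np.pi/2-.029)
c=cam("scene"); save(c,"s2",(200,80,400,320),3); c=cam("top"); save(c,"t2",s=1)
```

```text
shift cm [32.46  0.09  0.04] turn -0.0 jaw ang 1.542 at [626.1  58.6 599.6]
```

View pics/s2.png

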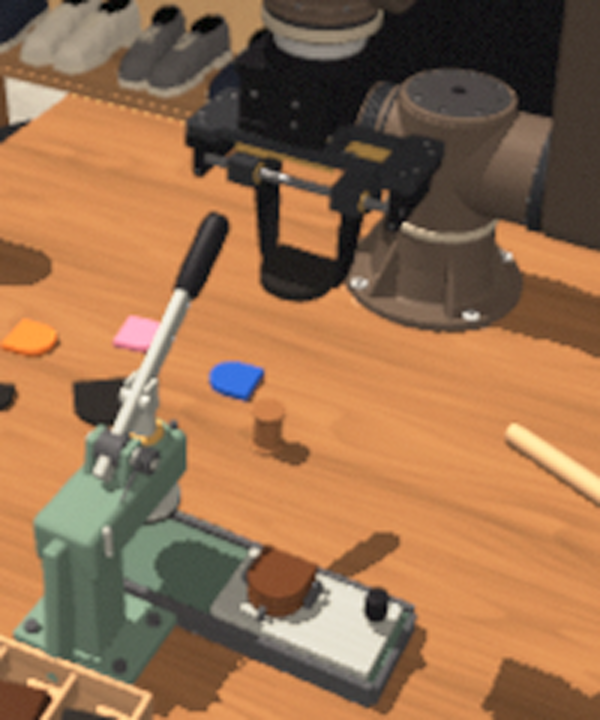

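The scene crop shows the lift gripped level at crop (305,275), round back to +x. The heel is at (285,580), the knob at (377,605). I'll descend to just above the heel.

apply_moves(series=[[1,[5,0,0],0],[1,[10,0,0],0],[1,[15,0,0],0],[1,[20,0,0],0],[1,[25,0,0],0],[1,[29,0,0],0],[1,[31.5,0,0],0],[1,[32.7,0,0],0],[1,[32.7,0,0],0],[1,[32.7,0,0],0],[1,[32.7,0,0],0]])

```text
t: 9.28
eef_pos: [626.3, 59.0, 273.8]
tcp_rot: [0.052, 1.569, 0.024]
ft_force: [-0.7, 0.3, 0.3]
opening: 0.607
```

Run:
```python
from h import *
plan([626.5,59.4,256.2],np.pi/2-.029)
c=cam("scene"); im=c["image"][:,:,::-1].copy()
s=monitor.state(); x0=s['eef_pos']
def D(o,z,y=-.029):
    t=np.linspace(-np.pi/2,np.pi/2,41); P=np.vstack([[-30,-29],np.c_[29*np.cos(t),29*np.sin(t)],[-30,29]])
    C,S=np.cos(y),np.sin(y); return [proj(c,[o[0]+C*a-S*b,o[1]+S*a+C*b,z]) for a,b in P]
x,y,w,h,f=255,235,80,60,10
cr=cv2.resize(im[y:y+h,x:x+w],None,fx=f,fy=f,interpolation=cv2.INTER_CUBIC)
def dr(o,z,col): cv2.polylines(cr,[np.int32([((u-x+.5)*f,(v-y+.5)*f) for u,v in D(o,z)])],True,col,1)
dr([639.5,59],64,(255,255,0)); o=[x0[0]+13,x0[1]-.4]; zb=x0[2]-191.7
dr(o,zb,(0,255,0)); dr(o,zb+10,(0,255,0))
cv2.imwrite("pics/s3.png",cr)
```

```text
shift cm [1.76 0.04 0.01] turn 0.0 jaw ang 1.542 at [626.3  59.  273.8]
```

View pics/s3.png

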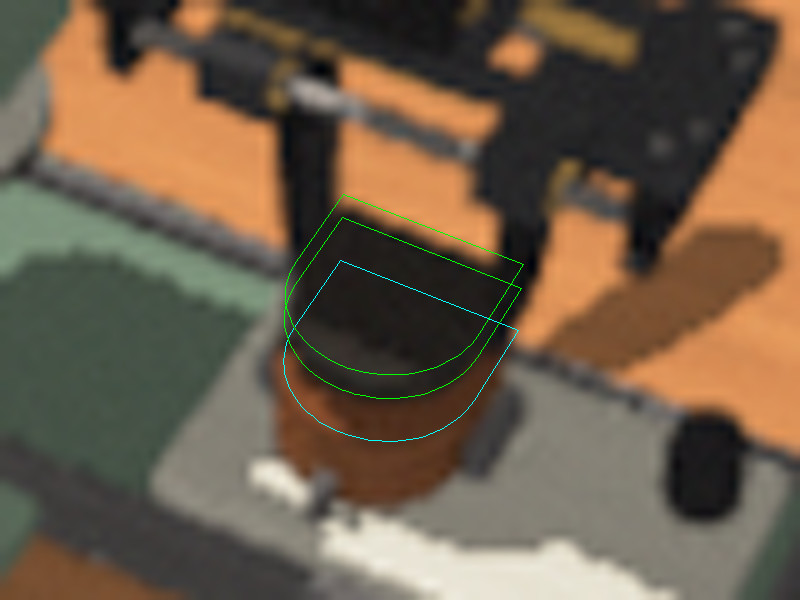

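The overlay puts the lift where predicted, bottom-front edge at crop (390,398). The heel's brown side spans x≈278–498 and is perhaps 1 mm left (-y) of its predicted outline. I'll check this numerically.

Run:
```python
from h import *
from scipy.spatial import ConvexHull
c=cam("scene"); im=c["image"].astype(float); r=im[...,2]/(im[...,0]+1)
def Dp(o,z,y=-.029):
    t=np.linspace(-np.pi/2,np.pi/2,81); P=np.vstack([[-30,-29],np.c_[29*np.cos(t),29*np.sin(t)],[-30,29]])
    C,S=np.cos(y),np.sin(y); return [proj(c,[o[0]+C*a-S*b,o[1]+S*a+C*b,z]) for a,b in P]
def hull(o,zs):
    p=np.array(sum([Dp(o,z) for z in zs],[])); return p[ConvexHull(p).vertices]
def ext(h,v):
    xs=[]
    for a,b in zip(h,np.roll(h,-1,0)):
        if (a[1]-v)*(b[1]-v)<=0 and a[1]!=b[1]: xs.append(a[0]+(v-a[1])/(b[1]-a[1])*(b[0]-a[0]))
    return min(xs),max(xs)
H=hull([639.5,59],(34,64))
for v in range(272,285):
    row=r[v]; seg=np.arange(278,310); s=row[seg]
    m=seg[s<0.62]; 
    if len(m): print(v,"meas",m.min()-.5,m.max()+.5,"pred",np.round(ext(H,v),1) if v<H[:,1].max() else None, (row[280:308]*100).astype(int))
print("pred bottom",H[:,1].max(), "col295 bottom ratio",(r[275:295,293]*100).astype(int),im[275:295,293,0].astype(int))
for dx,dy in((1,0),(0,1)): print(np.array(proj(c,[639.5+dx,59+dy,50]))-proj(c,[639.5,59,50]))
```

```text
272 meas 281.5 304.5 pred [282.8 305.9] [88 93 54 34 33 36 50 72 80 82 81 85 81 82 80 80 86 82 88 82 67 51 36 35
 39 72 84 87]
273 meas 281.5 304.5 pred [282.8 305.8] [90 91 58 34 33 33 39 44 73 81 76 82 78 77 80 84 78 83 85 68 42 39 36 38
 40 75 87 88]
274 meas 282.5 303.5 pred [282.8 305.7] [87 89 69 37 34 33 35 35 44 48 58 65 80 84 80 71 62 50 43 33 37 38 38 38
 68 88 94 89]
275 meas 282.5 303.5 pred [282.7 305.3] [88 87 68 33 32 33 32 32 34 34 35 44 41 36 41 38 40 38 35 34 34 38 36 46
 79 92 96 89]
276 meas 282.5 302.5 pred [282.7 304.7] [87 88 64 36 33 34 32 33 32 33 32 38 34 34 35 30 38 40 35 32 36 38 34 71
 91 94 96 89]
277 meas 282.5 302.5 pred [282.7 304.1] [87 88 68 38 35 34 33 33 32 34 34 38 33 34 40 34 37 35 34 35 38 35 55 86
 92 92 91 87]
278 meas 282.5 301.5 pred [282.7 303.5] [89 89 71 34 35 34 37 34 33 34 34 39 33 38 38 35 36 41 40 40 37 39 75 90
 93 97 89 88]
279 meas 282.5 300.5 pred [282.8 302.9] [88 88 75 47 35 33 39 36 37 34 38 38 37 36 36 39 37 34 36 37 32 72 88 95
 95 90 88 87]
280 meas 282.5 300.5 pred [283.2 302.2] [88 88 80 51 37 34 35 36 36 35 37 35 36 36 37 38 35 36 35 37 39 77 94 95
 93 87 87 88]
281 meas 283.5 300.5 pred [283.7 301.6] [88 87 87 79 56 37 49 51 39 34 38 38 38 39 36 35 39 37 37 36 43 79 95 96
 88 88 87 89]
282 meas 284.5 299.5 pred [284.5 300.9] [87 90 90 87 77 50 72 80 66 44 40 36 34 38 37 37 36 37 35 36 75 88 93 92
 87 88 87 87]
283 meas 288.5 298.5 pred [285.5 300. ] [88 88 88 90 86 84 88 92 74 42 38 39 38 38 36 40 36 35 53 77 85 88 89 87
 87 88 88 87]
284 meas 288.5 297.5 pred [287.  298.6] [90 87 88 88 88 88 90 96 70 39 38 38 38 37 36 35 52 59 76 86 88 88 87 88
 88 88 87 88]
pred bottom 285.45235857876287 col295 bottom ratio [36 34 34 38 36 36 39 38 38 37 60 83 88 90 91 91 92 88 89 89] [ 62  78  77  82  84  96  98  92  98  97 101 123 203 231 232 232 237 201
 145 133]
[-0.14241328  0.23523657]
[0.31177835 0.11864126]
```

Run:
```python
from h import *
c=cam("scene"); x0=monitor.state()['eef_pos']; im=c["image"].astype(float); r=im[...,2]/(im[...,0]+1)
t=np.linspace(-np.pi/2,np.pi/2,161); o=[x0[0]+13,x0[1]-.4]; zb=x0[2]-191.7
P=np.array([proj(c,[o[0]+29*np.cos(a-.029),o[1]+29*np.sin(a-.029),zb]) for a in t])
i0=P[:,1].argmax(); print("pred lowest",P[i0],zb)
for v in (270,271,272,273,274):
    L=np.interp(v,*[P[:i0+1][:,k] for k in(1,0)]) ; Rr=np.interp(v,*[P[i0:][::-1][:,k] for k in(1,0)])
    row=r[v]; 
    def cross(a,b):
        u=np.arange(a,b); s=row[a:b]-.58; i=np.nonzero(s[:-1]*s[1:]<0)[0]; return [round(float(u[j]+s[j]/(s[j]-s[j+1])),1) for j in i]
    print(v,round(L,1),round(Rr,1),cross(280,310))
```

```text
pred lowest [293.43544078 274.43656047] 81.5876304938239
270 284.1 302.2 [282.1, 284.5, 302.7, 304.7]
271 284.9 301.7 [281.9, 284.9, 301.6, 304.7]
272 286.0 300.8 [281.9, 285.8, 300.7, 304.6]
273 287.5 299.3 [282.0, 287.4, 299.3, 304.5]
274 290.1 296.8 [282.3, 289.9, 296.9, 303.6]
```

The lift matches its prediction within 0.2 px, so the camera agrees with the arm. The heel sits about 3 mm further to -y: its origin is near (639.5, 56), because the first top-view mask missed its shaded right strip. I'll correct and lower.

Run:
```python
from h import *
plan([626.5,56.4,256.2],np.pi/2-.029)
```

```text
shift cm [ 1.71 -0.27  0.04] turn 0.0 jaw ang 1.542 at [626.2  59.1 273.3]
```

apply_moves(series=[[1,[0,-0.27,0.03],0],[1,[0,-0.27,0.03],0],[1,[0.6,-0.27,0.03],0],[1,[1.1,-0.27,0.03],0],[1,[1.4,-0.27,0.03],0],[1,[1.5,-0.27,0.03],0],[1,[1.5,-0.27,0.03],0],[1,[1.5,-0.27,0.03],0]])

```text
t: 10.42
eef_pos: [626.5, 56.4, 257.9]
tcp_rot: [0.283, 1.57, 0.254]
ft_force: [0.4, 0.9, 0.9]
opening: 0.609
```

Run:
```python
from h import *
plan([626.5,56.4,255.7],np.pi/2-.029)
c=cam("scene"); save(c,"s4",(265,240,325,290),12)
```

```text
shift cm [0.22 0.   0.  ] turn 0.0 jaw ang 1.542 at [626.5  56.4 257.9]
```

View pics/s4.png

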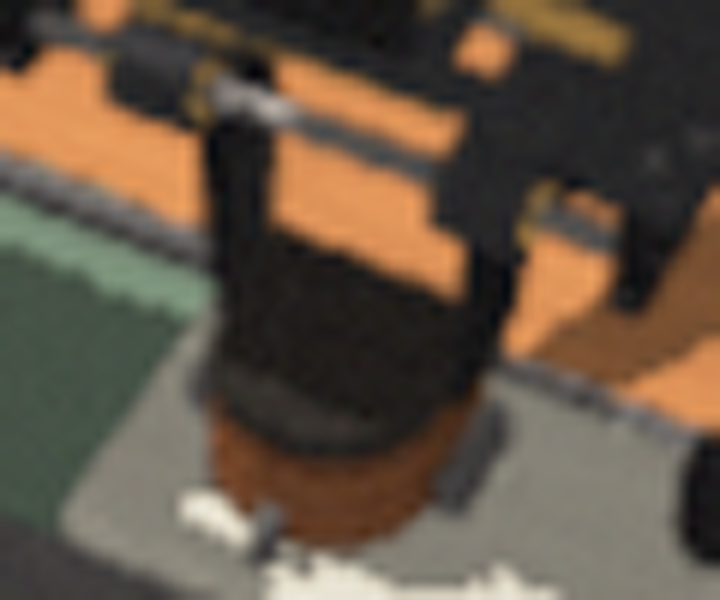

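The lift sits about 2 mm above the heel with both side edges in line (crop x≈213 and 480). Next: lower, let go, rise.

apply_moves(series=[[1,[0.15,0,0],0],[1,[0.22,0,0],0],[1,[0.25,0,0],0],[1,[0.25,0,0],0],[1,[0.25,0,0],0]])

```text
t: 11.1
eef_pos: [626.4, 56.4, 255.7]
tcp_rot: [0.237, 1.571, 0.208]
ft_force: [-1.7, -1.0, 6.3]
opening: 0.603
```

Contact: 6 N upward at the expected height. I'll release and go straight up, then clear towards the knob side.

apply_moves(series=[[0.2,[0,0,0],0],[-0.5,[0,0,0],0],[-1,[0,0,0],0],[-1,[0,0,0],0],[-1,[-2,0,0],0],[-1,[-7,0,0],0],[-1,[-12,0,0],0],[-1,[-14,6,0],0],[-1,[-14,12,0],0],[-1,[-14,18,0],0],[-1,[-14,22,0],0],[-1,[-14,22,0],0],[-1,[-14,22,0],0]])

```text
t: 12.72
eef_pos: [632.7, 275.9, 395.0]
tcp_rot: [-2.613, 1.57, -2.642]
ft_force: [-0.5, 0.3, -0.6]
opening: 1.003
```

Run:
```python
from h import *
c=cam("scene"); t=cam("top")
a=cv2.resize(c["image"][240:295,265:325],(600,550),interpolation=cv2.INTER_CUBIC)
b=cv2.resize(t["image"][150:195,205:270],None,fx=8.5,fy=8.5,interpolation=cv2.INTER_CUBIC)
cv2.imwrite("pics/s5.png",a[...,::-1]); cv2.imwrite("pics/t5.png",b[...,::-1])
r=c["image"].astype(float); q=r[...,2]/(r[...,0]+1)
for v in range(262,280,2): print(v,(q[v,278:309]*100).astype(int))
plan([630.2,154.3,400],-.029)
```

```text
262 [97 97 96 96 91 90 89 89 85 82 78 78 79 81 79 78 71 50 44 39 39 39 39 38
 38 38 38 39 39 38 40]
264 [98 97 97 97 93 87 86 84 80 81 80 80 83 83 80 79 77 80 83 79 78 68 48 43
 41 39 39 38 38 39 39]
266 [101  98  98  92  88  88  76  82  78  80  81  79  81  81  77  80  78  81
  79  81  79  79  80  81  79  78  70  48  40  39  38]
268 [98 93 89 87 85 85 81 83 80 80 83 78 78 84 75 77 82 85 77 75 77 81 81 77
 79 79 81 63 42 39 39]
270 [88 87 87 89 90 78 80 85 83 79 77 80 80 82 81 79 82 80 84 76 81 82 80 81
 78 79 41 64 85 86 81]
272 [87 87 88 91 86 76 78 82 79 77 79 79 76 83 79 81 81 80 82 78 77 81 78 77
 77 43 35 80 86 88 88]
274 [89 87 89 88 76 53 70 79 84 82 79 79 81 83 79 83 79 81 77 79 81 86 85 58
 41 36 70 88 93 88 88]
276 [87 86 88 88 65 35 36 48 77 77 85 81 82 84 84 83 80 77 80 81 82 63 45 36
 35 68 86 91 94 90 89]
278 [87 87 88 88 71 35 33 35 34 38 40 49 64 66 68 68 55 51 46 41 41 36 37 40
 73 93 93 91 89 87 87]
shift cm [ -0.47 -12.09   0.09] turn 1.57 jaw ang 1.541 at [632.9 275.1 395.3]
```

View pics/s5.png

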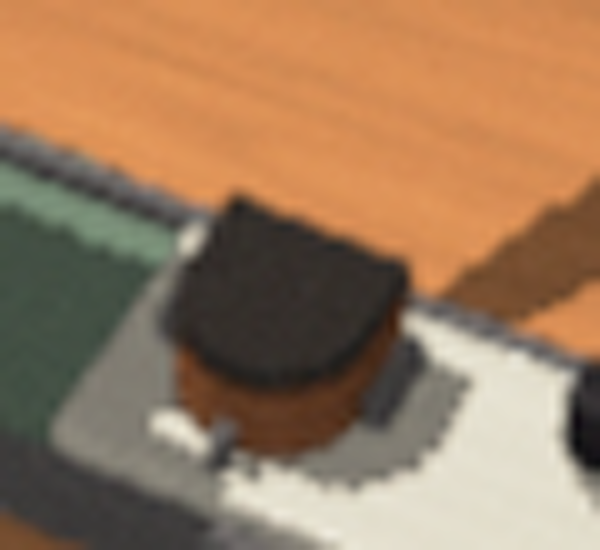

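View pics/t5.png

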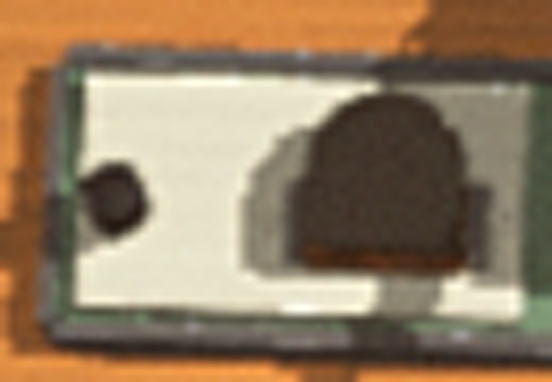

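The lift is flat on the heel with the straight edges together. It may be 1–1.5 mm off to -y (top crop: brown strip 300–462, lift 305–468). I'll compare both outlines in the same pictures.

Run:
```python
from h import *
from scipy.spatial import ConvexHull
def D(c,o,zs,y=-.029):
    t=np.linspace(-np.pi/2,np.pi/2,81); P=np.vstack([[-30,-29],np.c_[29*np.cos(t),29*np.sin(t)],[-30,29]])
    C,S=np.cos(y),np.sin(y); p=np.array([proj(c,[o[0]+C*a-S*b,o[1]+S*a+C*b,z]) for z in zs for a,b in P]); return p[ConvexHull(p).vertices]
def ext(h,v,k=0):
    xs=[]
    for a,b in zip(h,np.roll(h,-1,0)):
        if (a[1-k]-v)*(b[1-k]-v)<=0 and a[1-k]!=b[1-k]: xs.append(a[k]+(v-a[1-k])/(b[1-k]-a[1-k])*(b[k]-a[k]))
    return np.round([min(xs),max(xs)],1)
c=cam("scene"); im=c["image"].astype(float); G=im.mean(2); r=im[...,2]/(im[...,0]+1)
H=D(c,[639.5,56],(34,64)); L=D(c,[639.5,56],(64,74)); 
print("scene lift, pred vs gray")
for v in(260,264,267,270,272): print(v,ext(L,v),"|",*G[v,278:290].astype(int),"|",*G[v,290:310].astype(int))
print("scene heel R")
for v in(275,277,279): print(v,ext(H,v),"|",*(r[v,278:287]*100).astype(int),"|",*(r[v,297:308]*100).astype(int))
u=[290,293,297]
for k in u: print("col",k,ext(L,k,1),ext(H,k,1),"|",*G[255:290,k].astype(int),"|",*(r[270:288,k]*100).astype(int))
c=cam("top"); im=c["image"].astype(float); G=im.mean(2); r=im[...,2]/(im[...,0]+1)
H=D(c,[639.5,56],(34,64)); L=D(c,[639.5,56],(64,74))
print("top")
for v in(164,168,172,175,178): print(v,ext(L,v),"|",*G[v,236:266].astype(int))
for v in(179,180,181,182): print(v,ext(H,v),"|",*(r[v,236:266]*100).astype(int),"|R",*im[v,236:266,0].astype(int))
for k in(246,250,254): print("col",k,ext(L,k,1),ext(H,k,1),"|",*im[157:186,k,0].astype(int))
```

```text
scene lift, pred vs gray
260 [286.3 293.1] | 72 81 87 103 111 118 135 138 132 95 44 53 | 80 106 130 147 152 150 148 146 147 149 150 151 151 152 152 153 152 155 155 152
264 [283.5 303.3] | 128 126 128 126 131 192 170 85 44 48 50 46 | 48 46 48 48 49 43 49 48 48 54 79 102 126 144 146 145 146 147 147 150
267 [282.1 305.4] | 72 70 95 116 99 63 47 46 47 49 47 45 | 49 45 47 49 48 45 47 45 49 48 46 47 46 47 45 56 124 151 151 150
270 [281.9 303.6] | 103 118 113 89 60 46 49 47 45 51 49 47 | 47 47 47 48 48 48 50 45 48 47 47 47 46 36 39 62 96 111 102 93
272 [282.2 302.4] | 120 125 99 72 54 44 45 46 47 47 47 45 | 48 47 48 47 51 49 48 47 46 46 49 42 34 39 48 145 195 198 186 167
scene heel R
275 [281.8 304.2] | 87 86 88 87 68 38 47 75 84 | 77 84 80 57 42 37 45 78 95 96 88
277 [281.7 302.9] | 88 88 88 88 66 36 35 36 40 | 64 57 41 36 40 55 81 93 91 91 88
279 [282.  301.7] | 88 89 87 87 76 44 35 34 36 | 35 32 36 34 71 87 95 95 89 88 88
col 290 [258.8 278.1] [261.1 284.9] | 148 146 150 151 131 80 46 46 49 48 47 48 49 49 46 47 45 48 45 47 49 47 36 37 47 61 61 60 62 58 81 113 120 192 220 | 82 78 80 82 81
[... 1614 characters left out ...]
89 84 85 78 78 78 77 87 88 78 78 71 66 69 68 73 81 106 93 80 103 136 143 147
182 [247.4 259.4] | 82 82 79 83 82 80 78 78 80 78 79 76 76 73 70 68 67 64 63 64 64 71 74 75 78 78 80 79 79 79 |R 171 172 172 176 175 166 159 164 165 166 157 155 153 125 111 113 108 106 102 96 97 131 155 206 173 143 135 142 142 145
col 246 [161.3 179.6] [162.3 181.9] | 97 95 166 240 175 70 59 65 67 67 61 65 68 70 67 65 64 65 66 70 68 64 54 64 78 157 241 236 238
col 250 [160.4 179.7] [161.3 182.1] | 71 58 75 105 62 62 66 64 66 68 65 65 66 67 69 64 64 66 72 67 67 63 59 78 88 111 144 143 142
col 254 [161.2 179.9] [162.1 182.2] | 73 70 83 142 107 63 63 67 69 67 66 67 63 70 65 65 67 64 65 70 67 62 56 68 66 102 140 141 140
```

Both views put the lift and heel within about 1 mm of flush, with breast and back edges within 0.2 px, so the placing stands. Next is the knob.

Run:
```python
from h import *
print(monitor.state()['joints'].round(3)); plan([630.2,154.8,300],-.029)
c=cam("top"); G=c["image"].astype(float).mean(2); w=np.zeros(G.shape); s=np.s_[166:182,213:226]; w[s]=np.clip((120-G[s])/70,0,1)
print(G[173,208:228].astype(int),G[162:186,218].astype(int)); print(ray(c,218,173.3,70))
```

```text
[ 0.314  0.594  1.393  0.     1.154 -1.226]
shift cm [  9.54 -12.04   0.08] turn 1.57 jaw ang 1.541 at [633.  275.1 395.4]
[ 79  79  73  57  71  79  88  64  48  47  52  57  59  50 142 211 223 220
 220 219] [215 215 219 219 219 222 211  82  37  47  52  52  55  48  28  57 153 226
 223 219 219 217 225 222]
[627.5343784  154.42217241  70.        ]
```

apply_moves(series=[[-1,[0,-4,0],0.18],[-1,[0,-8,0.05],0.36],[-1,[0,-12,0.05],0.54],[-1,[0,-12.05,0.05],0.72],[-1,[0,-12.05,0.05],0.9],[-1,[0,-12.05,0.05],1.08],[-1,[0,-12.05,0.05],1.26],[-1,[2,-12.05,0],1.44],[-1,[5,-12.05,0],1.57],[-1,[8,-12.05,0],1.57],[-1,[8,-12.05,0],1.57],[-1,[8,-12.05,0],1.57]])

```text
t: 14.48
eef_pos: [629.6, 155.6, 316.4]
tcp_rot: [1.8, 1.569, 0.201]
ft_force: [-0.3, -0.4, 1.4]
opening: 0.999
```

Run:
```python
from h import *
plan([629,154.8,243],-.029)
```

```text
shift cm [ 7.34 -0.07  0.08] turn 0.001 jaw ang -0.028 at [629.6 155.6 316.4]
```

apply_moves(series=[[-1,[4,0,0.08],0],[-1,[6.5,0,0.08],0],[-1,[7.2,0,0.08],0],[-1,[7.2,0,0.08],0],[1,[7.2,0,0.08],0],[1,[7.2,0,0.08],0],[1,[7.2,0,0.08],0],[1,[7.2,0,0.08],0],[1,[7.2,0,0.08],0],[1,[7.2,0,0.08],0],[1,[7.2,0,0.08],0],[1,[7.2,0,0.08],0]])

```text
t: 15.98
eef_pos: [630.5, 154.9, 243.2]
tcp_rot: [1.688, 1.566, 0.09]
ft_force: [12.4, 0.7, -5.0]
opening: 0.243
```

apply_moves(series=[[1,[0,0.12,0.1],0],[1,[0,0.12,0.5],0],[1,[0,0.12,1.2],0],[1,[0,0.12,2.0],0],[1,[0,0.12,2.8],0],[1,[0,0.12,3.6],0],[1,[0,0.12,4.4],0],[1,[0,0.12,5.2],0],[1,[0,0.12,6.0],0],[1,[0,0.12,6.8],0],[1,[0,0.12,7.6],0],[1,[0,0.12,8.4],0],[1,[0,0.12,9.2],0],[1,[0,0.12,10.0],0],[1,[0,0.12,10.7],0],[1,[0,0.12,11.3],0],[1,[0,0.12,11.8],0],[1,[0,0.12,12.2],0],[1,[0,0.12,12.5],0],[1,[0,0.12,12.5],0]])

```text
t: 18.48
eef_pos: [627.7, 29.8, 243.2]
tcp_rot: [1.585, 1.568, -0.014]
ft_force: [7.9, -0.1, -5.3]
opening: 0.242
```

Moving freely. Now in small steps to the stop.

apply_moves(series=[[1,[0,0,0.3],0],[1,[0,0,0.6],0],[1,[0,0,0.9],0],[1,[0,0,1.2],0],[1,[0,0,1.3],0],[1,[0,0,1.3],0]])

```text
t: 19.23
eef_pos: [627.4, 17.0, 243.3]
tcp_rot: [1.632, 1.568, 0.033]
ft_force: [7.3, 1.5, -4.8]
opening: 0.248
```

apply_moves(series=[[1,[0,0,0.2],0],[1,[0,0,0.4],0],[1,[0,0,0.4],0]])

```text
t: 19.6
eef_pos: [627.3, 13.0, 243.3]
tcp_rot: [1.622, 1.568, 0.023]
ft_force: [7.4, -0.0, -4.5]
opening: 0.244
```

apply_moves(series=[[1,[0,0,0.2],0],[1,[0,0,0.4],0],[1,[0,0,0.4],0]])

```text
t: 19.98
eef_pos: [627.2, 9.1, 243.3]
tcp_rot: [1.656, 1.568, 0.057]
ft_force: [7.3, 1.5, -5.4]
opening: 0.252
```

apply_moves(series=[[1,[0,0,0.15],0],[1,[0,0,0.3],0],[1,[0,0,0.3],0]])

```text
t: 20.35
eef_pos: [627.1, 8.3, 243.3]
tcp_rot: [2.368, 1.566, 0.769]
ft_force: [8.4, 20.9, -4.5]
opening: 0.243
```

Run:
```python
from h import *
print(monitor.state()['ft_force'].round(1),monitor.state()['eef_pos'].round(1))
c=cam("scene"); save(c,"s6",(200,170,320,280),6)
```

```text
[ 8.4 20.9 -4.5] [627.1   8.3 243.3]
```

View pics/s6.png

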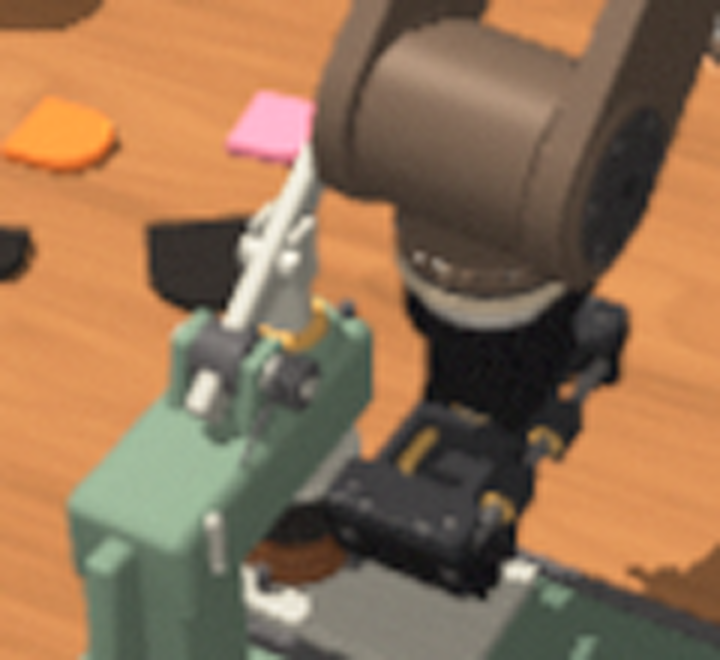

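Stop reached: 21 N against the motion after 146.6 mm of travel, so the slide is home. The scene crop shows the heel and lift under the pad at (295,555). I'll relax the push, release the knob and rise.

apply_moves(series=[[1,[0,0,-0.2],0],[1,[0,0,-0.2],0],[-0.3,[0,0,-0.2],0],[-1,[0,0,-0.2],0],[-1,[0,0,-0.2],0],[-1,[0,0,-0.2],0],[-1,[-4,0,-0.2],0],[-1,[-9,0,-0.2],0],[-1,[-15,0,-0.2],0],[-1,[-21,0,-0.2],0],[-1,[-27,0,-0.2],0],[-1,[-33,0,-0.2],0],[-1,[-38,0,-0.2],0],[-1,[-38,0,-0.2],0],[-1,[-38,0,-0.2],0]])

```text
t: 22.28
eef_pos: [626.3, 8.0, 622.3]
tcp_rot: [-1.667, 1.57, 3.017]
ft_force: [0.2, -0.6, -0.9]
opening: 1.0
```

Run:
```python
from h import *
plan([519.3,-86.6,620],np.pi/2-.029); print(monitor.state()['joints'].round(2))
```

```text
shift cm [  0.25 -10.43   9.75] turn -1.57 jaw ang -0.028 at [626.3   8.  622.3]
[-0.09  0.37  1.19  0.    1.58 -0.06]
```

apply_moves(series=[[-1,[0,0,0],-0.18],[-1,[0,-4,4],-0.36],[-1,[0,-8,8],-0.54],[-1,[0,-10.4,9.75],-0.72],[-1,[0,-10.4,9.75],-0.9],[-1,[0,-10.4,9.75],-1.08],[-1,[0,-10.4,9.75],-1.26],[-1,[0,-10.4,9.75],-1.44],[-1,[0,-10.4,9.75],-1.57],[-1,[0,-10.4,9.75],-1.57],[-1,[0,-10.4,9.75],-1.57]])

```text
t: 23.65
eef_pos: [519.8, -86.6, 622.5]
tcp_rot: [2.803, 1.569, 2.772]
ft_force: [-0.2, 0.0, -0.1]
opening: 1.004
```

Run:
```python
from h import *
plan([519.3,-86.6,489],np.pi/2-.029)
c=cam("scene"); save(c,"s7",(190,30,330,290),3)
print(proj(c,[519.3,-86.6,318]))
```

```text
shift cm [ 1.335e+01 -1.000e-02 -3.000e-02] turn -0.003 jaw ang 1.539 at [519.8 -86.6 622.5]
(np.float64(267.0601867517383), np.float64(163.94756941861624))
```

View pics/s7.png

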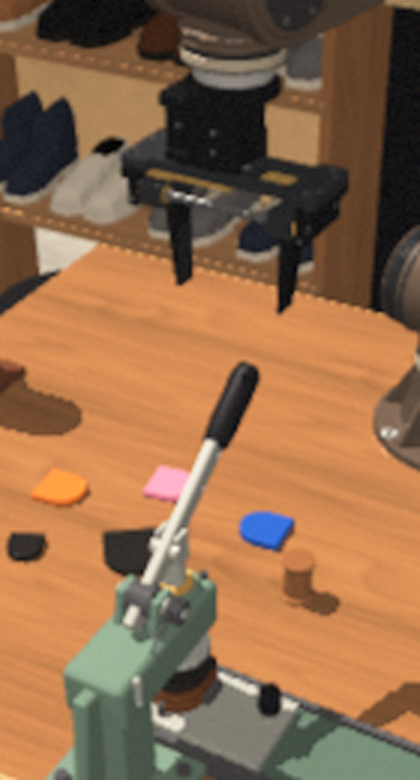

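The slide is home with heel and lift under the pad at crop (190,690). The predicted grip point falls on mid-handle at crop (231,402). That was my last picture, so from here I check by numbers.

apply_moves(series=[[-1,[5,0,0],0],[-1,[10,0,0],0],[-1,[13.2,0,0],0],[-1,[13.2,0,0],0],[-1,[13.2,0,0],0],[1,[13.2,0,0],0],[1,[13.2,0,0],0],[1,[13.2,0,0],0],[1,[13.2,0,0],0],[1,[13.2,0,0],0],[1,[13.2,0,0],0],[1,[13.2,0,0],0],[1,[13.2,0,0],0]])

```text
t: 25.32
eef_pos: [519.7, -86.7, 491.2]
tcp_rot: [-1.703, 1.57, -1.732]
ft_force: [-0.7, -3.9, 0.6]
opening: 0.295
```

Run:
```python
from h import *
s=monitor.state(); p=s['eef_pos']; print(p.round(1),s['ft_force'].round(1),s['opening'])
piv=np.array([635.2+50*np.cos(.029),-90-50*np.sin(.029)]); e=np.array([np.cos(-.029),np.sin(-.029)])
r0=-(p[:2]-piv)@e; h=p[2]-171-205; rad=np.hypot(r0,h); a0=np.arctan2(h,r0); print("rad",rad,"ang",np.degrees(a0))
for th in np.linspace(a0,0,11): print(round(th,3),"down",round((h-rad*np.sin(th))/10,2),"z(tool)", round(-(rad*np.cos(th)-r0)/10,2))
print(R.from_euler('xyz',s['tcp_rot']).as_matrix()[:,2].round(2))
```

```text
[519.7 -86.7 491.2] [-0.7 -3.9  0.6] 0.294595118097138
rad 201.69402197633383 ang 34.821053227033225
0.608 down 0.0 z(tool) -0.0
0.547 down 1.03 z(tool) -0.67
0.486 down 2.09 z(tool) -1.27
0.425 down 3.19 z(tool) -1.81
0.365 down 4.32 z(tool) -2.29
0.304 down 5.48 z(tool) -2.69
0.243 down 6.66 z(tool) -3.02
0.182 down 7.86 z(tool) -3.28
0.122 down 9.07 z(tool) -3.46
0.061 down 10.29 z(tool) -3.57
0.0 down 11.52 z(tool) -3.61
[ 1.   -0.03 -0.  ]
```

apply_moves(series=[[1,[0.5,0,-0.35],0],[1,[1.0,0,-0.67],0],[1,[1.55,0,-0.98],0],[1,[2.1,0,-1.27],0],[1,[2.65,0,-1.55],0],[1,[3.2,0,-1.81],0],[1,[3.75,0,-2.06],0],[1,[4.3,0,-2.28],0],[1,[4.9,0,-2.5],0],[1,[5.5,0,-2.7],0],[1,[6.1,0,-2.87],0],[1,[6.65,0,-3.02],0],[1,[7.25,0,-3.16],0],[1,[7.85,0,-3.28],0],[1,[7.85,0,-3.28],0],[1,[7.85,0,-3.28],0]])

```text
t: 27.32
eef_pos: [486.5, -85.8, 412.6]
tcp_rot: [-2.343, 1.57, -2.372]
ft_force: [-3.0, -6.6, 5.0]
opening: 0.292
```

```bash
cat > ck.py <<'E'
from h import *
s=monitor.state(); p=s['eef_pos']; print(p.round(1),s['ft_force'].round(1),s['opening'].round(3))
print("from grip geometry: deg", np.degrees(np.arcsin((p[2]-171-2.2-205)/200)).round(2))
c=cam("scene")
# bright steel bar of the lever between pivot & handle: fit image line, compare with predicted lever axis for several angles
piv=np.array([685.2,-91.5,205.]); e=np.array([np.cos(-.029),np.sin(-.029)])
g=c["image"].astype(float); V=g.min(2); 
for d in (-3,0,3,6,12,18):
    t=np.radians(d); A=[proj(c,[*(piv[:2]-k*np.cos(t)*e),205+k*np.sin(t)]) for k in(60,90,110,130,150,200,240)]
    prof=[]
    for u,v in A[1:5]:
        ys=np.arange(int(v)-10,int(v)+11); prof.append(V[ys,int(round(u))].astype(int))
    print(d,np.round(A,1).tolist())
cv2.imwrite("pics/ck.png",c["image"][...,::-1])
E
python3 ck.py
```

```text
Traceback (most recent call last):
  File "ck.py", line 2, in <module>
    s=monitor.state(); p=s['eef_pos']; print(p.round(1),s['ft_force'].round(1),s['opening'].round(3))
                                                                               ^^^^^^^^^^^^^^^^^^
AttributeError: 'float' object has no attribute 'round'
```

apply_moves(series=[[1,[0.6,0,-0.1],0],[1,[1.2,0,-0.18],0],[1,[1.8,0,-0.24],0],[1,[2.4,0,-0.28],0],[1,[2.9,0,-0.3],0],[1,[3.3,0,-0.3],0],[1,[3.45,0,-0.3],0],[1,[3.45,0,-0.3],0],[1,[3.45,0,-0.3],0]])

```text
t: 28.45
eef_pos: [483.4, -85.7, 378.8]
tcp_rot: [-1.473, 1.57, -1.502]
ft_force: [-5.8, -7.3, 14.9]
opening: 0.292
```

```bash
sed -i "s/s\['opening'\].round(3)/s['opening']/" ck.py
cat >> ck.py <<'E'
# steel bar edges: bright (min RGB>110) pixels column by column near the lever line
A=np.array([proj(c,[*(piv[:2]-k*e),205]) for k in np.arange(50,160,2)])
print("bar region cols/rows",A[0].round(1),A[-1].round(1))
u0,u1=sorted((A[0][0],A[-1][0])); v0,v1=sorted((A[0][1],A[-1][1]))
for v in range(int(v0)-4,int(v1)+5,2):
    print(v,*V[v,int(u0)-8:int(u1)+9].astype(int))
E
python3 ck.py
```

```text
[483.4 -85.7 378.8] [-5.8 -7.3 14.9] 0.291707055121249
from grip geometry: deg 0.17
-3 [[248.9, 216.7], [254.3, 211.1], [257.8, 207.5], [261.2, 204.0], [264.5, 200.5], [272.5, 192.3], [278.5, 186.1]]
0 [[248.9, 215.8], [254.3, 209.8], [257.8, 205.9], [261.2, 202.1], [264.5, 198.4], [272.6, 189.5], [278.6, 182.8]]
3 [[248.8, 215.0], [254.2, 208.6], [257.7, 204.4], [261.1, 200.4], [264.5, 196.4], [272.5, 186.9], [278.7, 179.6]]
6 [[248.7, 214.2], [254.1, 207.4], [257.6, 203.0], [261.0, 198.6], [264.4, 194.4], [272.4, 184.2], [278.6, 176.4]]
12 [[248.5, 212.7], [253.8, 205.1], [257.2, 200.2], [260.6, 195.4], [263.9, 190.7], [271.9, 179.2], [278.1, 170.4]]
18 [[248.1, 211.4], [253.2, 203.1], [256.6, 197.7], [259.9, 192.4], [263.2, 187.2], [271.1, 174.5], [277.2, 164.8]]
bar region cols/rows [247.  217.9] [265.9 197. ]
192 176 181 179 182 182 183 180 179 181 180 179 181 179 181 175 138 88 75 87 86 84 84 85 83 78 61 48 43 41 41 36 32 26 23 25
194 130 141 148 160 168 174 179 180 181 179 175 167 155 135 104 78 53 73 85 87 89 87 88 80 88 157 189 177 121 53 29 24 18 21 28
196 92 96 98 104 104 
[... 823 characters left out ...]
42 43 89 96 89 89 114 173 204 201 179 137 106 97 97 93 86 81 80 78 80 79 78 83 83 84 84 95 109 96 53
212 43 44 44 43 89 168 181 130 108 165 201 207 179 139 111 98 96 96 92 91 92 91 91 90 87 84 83 79 78 81 82 80 79 83 86
214 45 45 59 177 189 136 100 152 198 209 196 199 191 148 106 96 91 85 87 87 88 88 88 87 86 88 86 86 86 82 81 84 81 81 79
216 46 47 78 111 108 140 193 206 198 202 208 176 122 101 91 81 78 78 80 80 80 80 77 77 82 81 84 85 85 86 87 88 87 88 86
218 43 37 62 127 181 203 205 182 144 127 109 106 108 101 88 80 78 79 80 83 80 79 77 74 74 77 77 81 82 82 83 84 85 86 88
220 29 94 174 206 210 193 151 112 93 111 113 109 101 111 95 79 82 73 62 67 77 81 82 79 79 76 75 77 75 75 78 79 81 82 82
```

The measurements agree that the lever is level: grip geometry gives 0.2°, the bar's image slope of 0.91 matches the 0.90 predicted for level, and the 15 N push is what the task gives at level. I'll hand in while holding it.

```bash
python3 -c "
from h import *
s=monitor.state(); print(s['eef_pos'].round(1),s['ft_force'].round(1),np.abs(s['qvel']).max())
print(job.job_done())"
```

```text
[483.4 -85.7 378.9] [-5.6 -6.8 14.9] 0.00139499360368904
the job is handed in; nothing more can be done
None
```

The job is handed in, with the arm still gripping the lever handle and holding it level.

- **Lift:** I laid the middle-size lift on the heel and let go. Before the slide moved, both views showed it flush to about 1 mm, with straight edge over straight edge. The views disagreed slightly on the sideways fit: the top view suggested up to 0.8 mm towards press -y, the scene view about none.
- **Slide:** I drew it home by the knob, 146.6 mm, until the stop pushed back with 21 N. I then released the knob, and a later picture showed heel and lift under the pad.
- **Lever:** Grip geometry puts it at 0.2° from level, and the lever bar's slope in the image also reads level to within about half a degree. The 14.9 N push matches the roughly 15 N given for level.

I reached the picture limit before the press came down, so I did not see the lift under the pad after squeezing. I also took no final picture of the other lifts and tools; I never reached for them. The arm stood still at about 28.5 s, well inside the 72 s limit.

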